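Hang the hook-on cup in the sorting basket

TASK

Pick up the grey hook-on cup by its tab and hook its bent lip over the steel hanging strip on the basket's near rim, so that the cup is inside the basket. Gently slide it along the strip until its tooth drops into the notch, then let go so that it hangs upright with the lip fully down on the strip. Do not force the springy strip, and leave everything else where it stands.

Things in the scene. Friction and masses are not known exactly. Their poses are not given: they have to be found in the camera images.
- cup: Grey plastic hook-on cup, 0.11 to 0.22 kg, upright on the table at the start. Origin: centre of its underside; z up. Open cup 60 (x) x 80 (y) x 70 (z) mm; on its -x side a back plate (x -34 to -30 mm, 70 mm wide) rises to z 89 mm, where the lip bends over to -x. To hang inside, the cup has the same yaw as the basket.
- lip (a point): Middle of the lip's underside (cup frame -40, 0, 85 mm), axes as the cup's. The lip is 4 mm thick and 70 mm wide in y; its down-turned leg (x -50 to -46 mm) reaches down to z 63 mm. The slot between leg and back plate, which takes the strip, is 12 mm wide (x -46 to -34 mm).
- tooth (a point): Nose of the tooth under the middle of the lip, in the slot (cup frame -40, 0, 77 mm), axes as the cup's: 12 mm wide in y with a round nose, 8 mm deep below the lip. Off the notch the cup rides on this tooth, the lip 8 mm above the strip; in the notch the lip's underside rests on the strip (home).
- tab (a point): Centre of the solid grip tab on top of the lip (cup frame -34, 0, 115 mm; 6 mm to +x of lip and 30 mm above it), axes as the cup's. It is 16 mm thick (x), 34 mm wide (y), from z 89 to 137 mm; take it from above, fingers closing along y or x.
- basket: White wire-mesh basket fixed to the table, 260 (x) x 360 (y) mm, rim 140 mm high, open on top. Origin: centre of its underside; z up, -x its near side. The near wall is lower (116 mm, 4 mm thick) and carries a bare steel hanging strip along y. At most 25 N between cup and basket, in any direction: more bends the strip.
- rim_mid (a point): Middle of the near rim at the height of the unloaded strip's top edge and mid-thickness (basket frame -130, 0, 140 mm), axes as the basket's. The strip is 8 mm thick, 200 mm long, 23 mm tall, with one notch in the middle of its top edge, 16 mm wide (y) and 11 mm deep. It springs straight down about 1 mm per 2.5 N, at most 9 mm.
- range_a (a point): Point on the near rim, basket frame -130, -40, 140 mm, axes as the basket's: one end of the stretch in which the notch may lie. The strip may be clipped anywhere along the rim, so the place of the notch between range_a and range_b is not measured; it must be found by sliding the tooth under light load, or seen.
- range_b (a point): Point on the near rim, basket frame -130, +40, 140 mm: the other end of that stretch. The strip supports a riding tooth at least 20 mm beyond either end. When a lightly loaded tooth reaches the notch, the strip springs up round its nose: the load drops and the sideways force changes by about 3 N, but unless it is then pressed down the round nose can ride out again.
- carton: Bystander, leave it: open red carton, 85 x 160 x 75 mm, standing inside the basket in its far half. Origin: centre of its underside.
- tin: Bystander, leave it: small can, 44 mm diameter, 70 mm tall, standing inside the basket in the near left corner. Origin: centre of its underside.
- plain_bin: Bystander, leave it: plain grey open bin without lip or tab, 70 x 80 x 70 mm, on the table. Origin: centre of its underside.
- tape_roll: Bystander, leave it: roll of clear tape lying flat, 90 mm diameter, 48 mm tall, on the table. Origin: centre of its underside.
- scanner_dock: Bystander, leave it: black block-shaped dock, 50 x 100 x 50 mm, on the table. Origin: centre of its underside.
- glove_box: Bystander, leave it: blue box of gloves, 220 x 120 x 70 mm, lying on the table. Origin: centre of its underside.
Not all that is in view belongs to the job. What is shaped like the cup but pink or purple is not meant.

How it is judged:
On the way:
1. the lip is hooked over the strip, leg outside and cup inside, and touches it (x of lip in the frame of basket between -0.14 and -0.12 m and y of lip in the frame of basket between -0.12 and 0.12 m and z of lip in the frame of basket between 0.125 and 0.153 m and angle between the x axis of cup and the x axis of basket, either way round below 0.2 rad and x of cup in the frame of basket above -0.12 m and contact force between cup and basket above 0.3 N), for 0.1 s.
At the end, for the whole second after the job is handed in: The cup hangs released and at rest inside the basket: lip point within 10 mm of the strip's middle plane, within 50 mm of rim_mid along the rim, at most 3.5 mm above the unloaded strip top (tooth in the notch); within 0.15 rad of upright, 0.17 rad of square to the rim (x of lip in the frame of basket between -0.14 and -0.12 m and y of lip in the frame of basket between -0.05 and 0.05 m and z of lip in the frame of basket between 0.133 and 0.1435 m and angle between the x axis of cup and the x axis of basket, either way round below 0.17 rad and angle between cup's own z axis and vertical below 0.15 rad and x of cup in the frame of basket above -0.12 m and linear speed of cup below 0.02 m/s); the robot touches nothing.
It fails at once if more than 25 N between cup and basket (contact force between cup and basket above 25 N).
It fails at once if a bystander moved more than 30 mm (distance of any of carton, tin, plain_bin, tape_roll, scanner_dock, glove_box from where it was at the start of the episode above 0.03 m).
It also fails if it takes over 54 s, if anything falls off the work surface, if the arm or the gripper's body presses on something with over 40 N, if the wrist force passes 120 N, or if a joint passes its speed limit or range.

ROBOT

A 6-joint arm with a two-finger parallel gripper is mounted at the origin on the work surface. World frame = base frame: x ahead of the robot, y to its left, z up, the work surface at z = 0. Lengths are in m, angles in rad, forces in N, time in s.
With the tool pointing down it reaches from about 0.325 to 0.9 m from the base axis. Payload 6.1 kg.
Tool frame: the origin (TCP) lies where the fingers leave the gripper's body, on its centre line; the fingertips stand 73 mm ahead of it and the grasp point (between the pads) lies 54 mm ahead of it (manip.grip_depth is the z of the grasp point in the tool frame, in m); z points along the fingers, y is the line along which they close (so a half turn about z gives the same grasp; the last joint's range is limited). The gripper opens to 85 mm and grips with 20 to 120 N. Pads are 22 mm wide; open, the fingers measure 114 mm over their backs; the gripper's body (76 mm by 85 mm) begins 54 mm behind the grasp point. The pads swing forward as they close: fully open they stand 13 mm farther back than shut.
Start: joints at [1.05, 0.22, 1.526, -0, 1.395, -0.126], TCP at [0.24, 0.577, 0.304] pointing down, gripper open.
Joint ranges: [-2.98, 2.98], [-0.91, 2.08], [0.09, 2.57], [-1.24, 4.39], [0.2, 2.65], [-2.68, 2.68]. Speed limits (rad/s): [2.57, 2.57, 3.01, 3.14, 3.14, 3.14].

INTERFACE

Orientations are given as a rotation vector (axis times angle).
In Python, from cell import manip, eyes, finder gives the robot as it stands.
- The arm moves only by the tool apply_moves, never from a script. Its argument "steps" is a list of rows, each an object of numbers: "x", "y", "z": the shift along the world's x, y, z in m; "wx", "wy", "wz": the turn, a rotation vector about the world's x, y, z in degrees. In form: [{"x": .., "y": .., "z": .., "wx": .., "wy": .., "wz": ..}, ...]. A call has 1 to 8 rows; each row shifts and turns the commanded pose from where the row before left it; what a row does not reach is not made up. A row lasts 1/12 s, in which the tool goes at most 41.7 mm and 7.16 degrees, less where a joint would pass 70% of its speed; a pose out of reach is approached as far as the arm can. A call with a gripper value outside its range is refused whole. "claw" is the opening, from -1 (shut) to 1 (fully open), set as the call begins (left out, the last holds). The fingers move at their own pace and stop on an object; "newtons" is the grip in N (left out, the last holds). Time passes only in rows, so rows that do not move let the fingers close. It gives the time, the measured TCP pose, the force, the opening and the grip force at its end, in the units of the state.
- manip.get_state(): the state, without advancing time (a new reading comes with each control period).
- eyes.camera(name): name is "side" or "top"; returns a dict with "frame" (480x640x3 uint8, red, green, blue), "fx", "fy", "cx", "cy" (pixels), "k1" (the pictures are not rectified: a ray, as slopes to the right and down, at radius r is drawn at 1 + k1 r^2 times it, then the intrinsics apply), "eye" and "attitude" of the camera in the world. Camera axes: x right, y down, z forward; pixel columns grow to the right and rows downward; lengths in m; the calibration is good to about 2 mm. A picture is of the moment at which its call begins. There is no depth.
- manip.hand_in(): hands the job in; it is judged then, once.
Trained networks look in a picture, given as the dict that the camera call returned (one of the last four; its "shot" number tells which), for a name from the list of things; names that differ only in an ending like _2 or _b are one class to them, and where a whole thing is asked for, a point or a joint stands for the part that bears it (a point fixed in the world has none). Each returns a list of dicts, best first, with "conf" (0 to 1); they miss things now and then, are a little off and sometimes report something else, mostly with a low value. They report only what shows in the picture. A call takes as long as a camera call. They do not tell look-alikes from the thing itself.
- finder.outline_of(target, picture): "region" (480x640 bool, what is visible of it) and "location" ([column, row] in pixels, amid what is visible of it).
The state is a dict: "time": time; "qpos": joint angles; "qvel": joint speeds; "effort": joint torques, N m; "position": TCP position; "eef_rot": TCP orientation; "wrist_force": force on the tool from outside, world axes, zero at the start; "torque": the same for the moment, N m; "width": finger opening in m; "finger_force": force on a finger pad.
Only numpy, scipy, OpenCV 4.12 (cv2) and the standard library are available. Lean on these libraries where they do the work, as an engineer would, in place of code of your own. Each camera call takes 0.05 s, during which the arm holds its last target. There are 200 camera calls.

## Working session

There is one attempt and no reset: what is moved stays moved. The work goes in short steps, Python scripts to look and compute and a tool call to move; the robot and the scene stay as the last step left them, time stands still between calls to the robot, and variables do not carry over. Pictures are saved under pics/ and viewed, at most 10 in all, crops included, and the job is handed in when it is done.

Besides the shell and the picture viewer there is one more tool, called after "Request:" by a JSON object that holds its "fn" and its "kwargs". apply_moves: Moves the arm, as the interface text tells. Its arguments: {"type":"object","properties":{"steps":{"type":"array","items":{"type":"object","properties":{"x":{"type":"number"},"y":{"type":"number"},"z":{"type":"number"},"wx":{"type":"number"},"wy":{"type":"number"},"wz":{"type":"number"}}}},"claw":{"type":"number"},"newtons":{"type":"number"}},"required":["steps"]}

```bash
ls; mkdir -p pics; python3 - <<'E'
from cell import manip, eyes, finder
import cv2,pickle
print(manip.get_state())
for n in ("side","top"):
    c=eyes.camera(n); cv2.imwrite(f"pics/{n}0.png",c["frame"][:,:,::-1]); pickle.dump(c,open(f"{n}0.pkl","wb"))
    print(n,{k:v for k,v in c.items() if k!="frame"})
    for t in ("cup","tab","basket","plain_bin","tin"):
        print(t,[(round(o["conf"],2),o["location"],int(o["region"].sum())) for o in finder.outline_of(t,c)])
E
```

```text
pics
{'time': 0.0, 'qpos': array([ 1.04991334e+00,  2.21236703e-01,  1.52759895e+00, -1.67340035e-06,
        1.39466675e+00, -1.26086726e-01]), 'qvel': array([-0.00014632, -0.00047078, -0.00104635,  0.00067617,  0.00195183,
       -0.0001025 ]), 'effort': array([ 1.85030862e-03, -4.96893311e+01, -3.89395630e+01, -1.62822180e-04,
        1.09201652e-02,  1.28219347e-05]), 'position': array([0.24015761, 0.57652904, 0.30279898]), 'eef_rot': array([-6.16005477e-01, -3.07998856e+00,  2.84450009e-03]), 'wrist_force': array([ 0.44442192,  0.73735684, -0.89375333]), 'torque': array([-0.03417866, -0.01067714,  0.04211139]), 'finger_force': 0.0, 'width': 0.08561940568613595}
side {'fx': 597.9522181695671, 'fy': 597.9522181695671, 'cx': 317.1103662561731, 'cy': 248.18276432236195, 'k1': -0.19930213082699377, 'eye': array([0.25131289, 1.22490348, 1.15300707]), 'attitude': array([-0.26852322,  2.75483058, -1.25573542]), 'shot': 1}
cup [(0.86, [356.4, 170.1], 830), (0.67, [370.7, 232.1], 1006), (0.62, [357.1, 202.1], 928)]
tab [(0.79, [356.1, 173.8], 760), (0.57, [355.3, 204.3], 971), (0.57, [372.8, 235.3], 1068)]
basket [(0.77, [254.0, 302.7], 4789)]
plain_bin [(0.24, [377.0, 352.5], 942)]
tin [(0.83, [274.9, 324.7], 303)]
top {'fx': 491.70879592243676, 'fy': 491.70879592243676, 'cx': 309.9225774852182, 'cy': 234.86962599912667, 'k1': -0.08822426037301116, 'eye': array([0.45818864, 0.03229435, 1.19459269]), 'attitude': array([-2.20536188,  2.14585552, -0.03750759]), 'shot': 2}
cup [(0.95, [510.0, 263.4], 1678), (0.8, [448.1, 273.5], 1387), (0.68, [385.1, 294.8], 1389)]
tab [(0.97, [446.9, 272.0], 1401), (0.96, [384.8, 293.7], 1334), (0.66, [512.1, 260.9], 1719)]
basket [(0.74, [281.4, 138.1], 4967)]
plain_bin [(0.76, [453.3, 192.3], 1361)]
tin [(0.94, [228.6, 212.6], 329)]
```

View pics/top0.png

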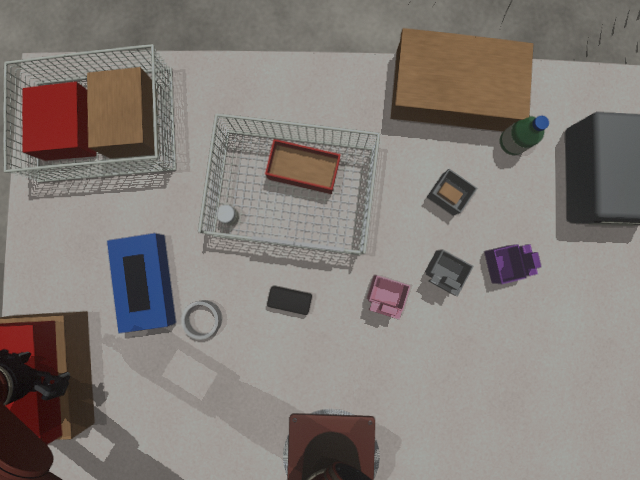

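View pics/side0.png

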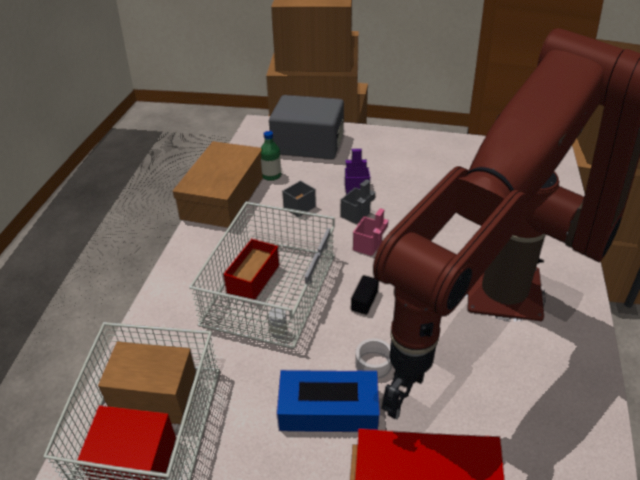

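The top view shows the grey cup at about (447,272), its tab toward the lower right. The basket's near rim runs from (203,235) to (365,252), and the side view shows the steel strip at about (318,257). Next I'll crop in closer.

```bash
python3 - <<'E'
import cv2,pickle,numpy as np
t=pickle.load(open("top0.pkl","rb"))["frame"][:,:,::-1]; s=pickle.load(open("side0.pkl","rb"))["frame"][:,:,::-1]
f=lambda im,x,y,w,h,k:cv2.resize(im[y:y+h,x:x+w],(w*k,h*k),interpolation=cv2.INTER_CUBIC)
a=f(t,190,100,200,170,4); cv2.imwrite("pics/c1.png",a[:600])
b=f(t,415,240,65,65,6); c=f(s,290,170,65,65,6)   # 390
d=np.hstack([b,c]); cv2.imwrite("pics/c2.png",d)
cv2.imwrite("pics/c3.png",f(s,190,195,160,120,5))
E
```

```text
(no output)
```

View pics/c1.png

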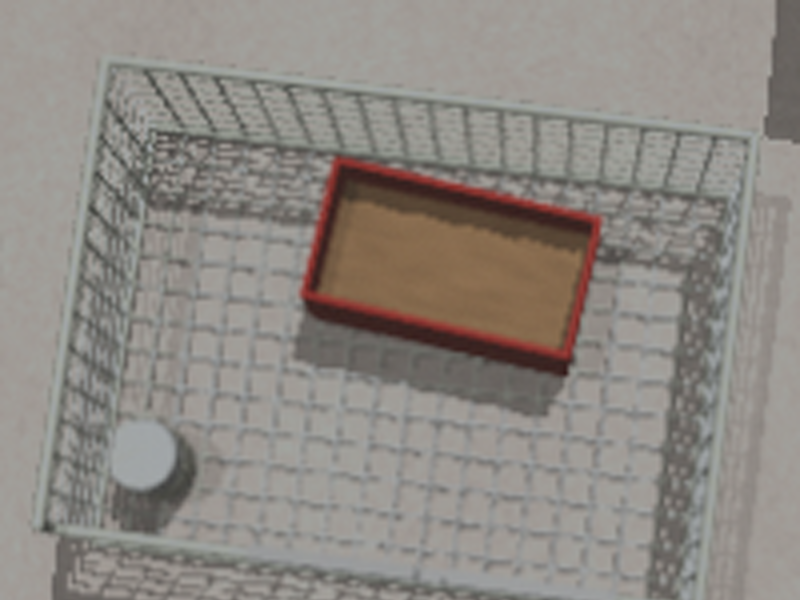

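View pics/c2.png

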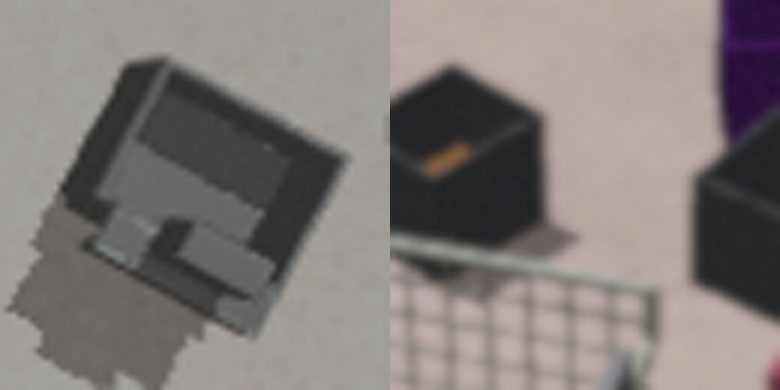

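View pics/c3.png

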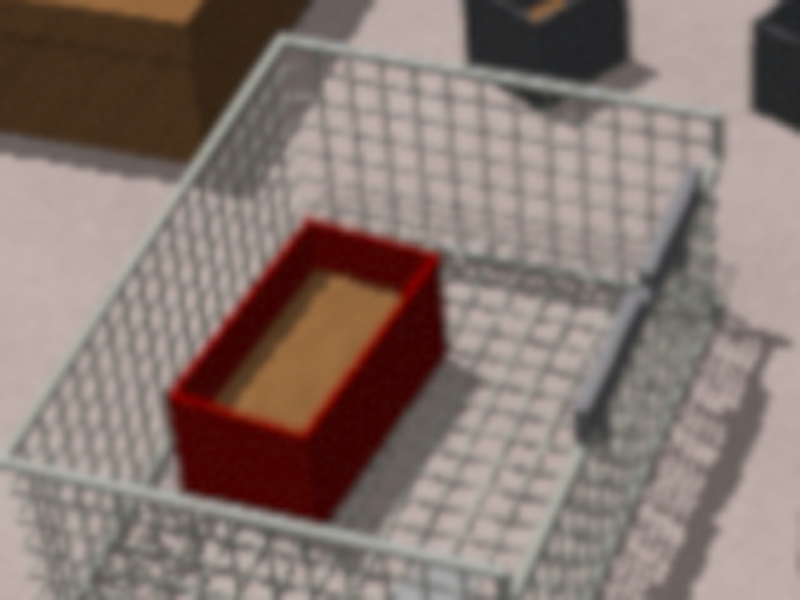

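The strip and its notch show clearly in the side crop, with the notch at about crop (642,287), which is (318.4,252.4) in the full picture. Next I'll fit the basket and cup poses to the corner pixels.

```bash
cat > h.py <<'E'
import numpy as np,pickle,cv2
from scipy.spatial.transform import Rotation as R
from scipy.optimize import least_squares
def proj(c,P):
    p=(np.atleast_2d(P)-c["eye"])@R.from_rotvec(c["attitude"]).as_matrix()
    s=p[:,:2]/p[:,2:]; s=s*(1+c["k1"]*(s**2).sum(1,keepdims=True))
    return s*[c["fx"],c["fy"]]+[c["cx"],c["cy"]]
def ray(c,uv,z):
    d=(np.array(uv,float)-[c["cx"],c["cy"]])/[c["fx"],c["fy"]]; s=d.copy()
    for _ in range(20): s=d/(1+c["k1"]*(s@s))
    v=R.from_rotvec(c["attitude"]).as_matrix()@np.r_[s,1]
    return c["eye"]+v*(z-c["eye"][2])/v[2]
def tf(q,P): 
    c,s=np.cos(q[2]),np.sin(q[2]); P=np.atleast_2d(P)
    return np.c_[P[:,0]*c-P[:,1]*s+q[0],P[:,0]*s+P[:,1]*c+q[1],P[:,2]]
def inv(q,p): return R.from_euler('z',-q[2]).apply(np.array(p)-[q[0],q[1],0])
def fit(obs,q0):
    f=lambda q:np.concatenate([(proj(c,tf(q,P))-uv).ravel() for c,P,uv in obs])
    r=least_squares(f,q0,loss='soft_l1'); return r.x,f(r.x).reshape(-1,2)
def uncrop(uv,x,y,k): return (np.array(uv,float)+.5)/k-.5+[x,y]
E
python3 - <<'E'
from h import *
t=pickle.load(open("top0.pkl","rb")); s=pickle.load(open("side0.pkl","rb"))
B=np.array([[130,180,140],[130,-180,140],[-130,180,140]])/1e3
q,r=fit([(t,B,uncrop([(106,64),(755,134),(42,528)],190,100,4)),
 (s,np.array([[130,-180,140],[-130,-180,140],[130,180,140],[-130,180,140]])/1e3,uncrop([(280,38),(720,116),(5,458),(515,580)],190,195,5))],[.6,.1,-.1])
print("basket",q,np.degrees(q[2]));print(r.round(1))
for n,uv in (("notch",(642,287)),("endfar",(692,175)),("endnear",(580,420))):
    p=ray(s,uncrop(uv,190,195,5),.14); print(n,p.round(4),inv(q,p).round(4))
C=np.array([[30,-40,70],[30,40,70],[-50,35,89],[-50,-35,89],[-26,17,137],[-42,17,137],[-42,-17,137],[-26,-17,137]])/1e3
k,r=fit([(t,C,uncrop([(350,155),(168,60),(85,242),(250,335),(200,215),(182,250),(268,295),(278,262)],415,240,6))],[.4,-.3,-.45])
print("cup",k,np.degrees(k[2]));print(r.round(1)); print("tab",tf(k,[-.034,0,.115]))
E
```

```text
basket [ 0.63651461  0.1115216  -0.09297639] -5.327154850139544
[[-0.2  0.1]
 [-0.1  0.5]
 [-0.4  0.4]
 [ 0.3 -0.3]
 [-0.4 -1.1]
 [ 0.1  0.4]
 [-1.6 -2.3]]
notch [0.5019 0.0966 0.14  ] [-0.1327 -0.0273  0.14  ]
endfar [0.4938 0.0024 0.14  ] [-0.132  -0.1219  0.14  ]
endnear [0.5119 0.1989 0.14  ] [-0.1322  0.0754  0.14  ]
cup [ 0.46051573 -0.26116248 -0.48375946] -27.71737527073126
[[ 0.4 -0.1]
 [ 0.2 -1.3]
 [ 1.1  0.3]
 [ 0.9  0.1]
 [-0.6 -0.2]
 [-1.1  0.5]
 [-1.7  0.7]
 [ 0.2 -0.3]]
tab [[ 0.43041714 -0.24534872  0.115     ]]
```

Both fits agree to about 1 px, and the notch comes out at basket y ≈ -27 mm with the strip ends at -122 and +75 (197 mm, against the stated 200). I'll check with a model overlay on both views before grasping.

```bash
cat >> h.py <<'E'
CUPE=[[(30,-40,70),(30,40,70),(-30,40,70),(-30,-40,70),(30,-40,70)],[(-26,17,137),(-42,17,137),(-42,-17,137),(-26,-17,137),(-26,17,137),(-26,17,89)],[(-50,35,63),(-50,35,89),(-50,-35,89),(-50,-35,63)],[(-50,35,89),(-30,35,89),(-30,35,70)],[(30,40,0),(30,40,70)],[(30,-40,0),(30,40,0),(-30,40,0)]]
def stripE(y): return [[(-126,y-100,140),(-126,y+100,140),(-134,y+100,140),(-134,y-100,140),(-126,y-100,140)],[(-130,y-8,140),(-130,y-8,129),(-130,y+8,129),(-130,y+8,140)]]
def overlay(c,items,x,y,w,h,k):
    im=cv2.resize(c["frame"][y:y+h,x:x+w,::-1],(w*k,h*k),interpolation=cv2.INTER_CUBIC)
    for q,E,col in items:
        for e in E:
            u=(proj(c,tf(q,np.array(e)/1e3) if len(q)==3 else (R.from_rotvec(q[3:]).apply(np.array(e)/1e3)+q[:3]))-[x,y]+.5)*k-.5
            cv2.polylines(im,[np.round(u).astype(int)],False,col,1,cv2.LINE_AA)
    return im
E
python3 - <<'E'
from h import *
t=pickle.load(open("top0.pkl","rb")); s=pickle.load(open("side0.pkl","rb"))
q=[.63651,.11152,-.09298];k=[.46052,-.26116,-.48376]
a=overlay(s,[(k,CUPE,(0,255,0))],335,175,50,50,8)
b=overlay(t,[(k,CUPE,(0,255,0))],420,245,50,50,8)
d=overlay(t,[(q,stripE(-25),(0,0,255))],220,222,160,40,5)
cv2.imwrite("pics/o1.png",np.vstack([np.hstack([a,b]),d]))
E
```

```text
(no output)
```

View pics/o1.png

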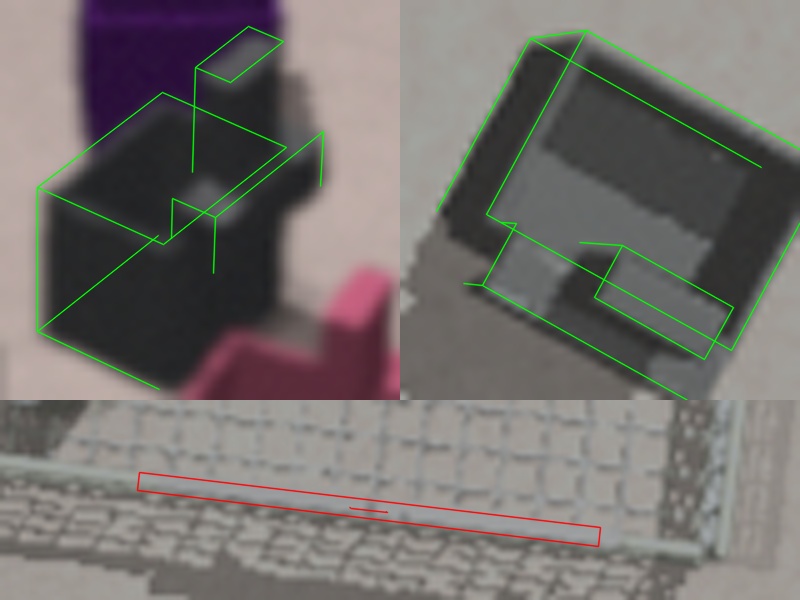

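The overlay puts the true cup about 1.5 mm toward -x and +y of the fit; the strip box lines up with the strip, with its notch near basket y ≈ -25. I'll grip along cup x, which self-centres the slot direction. First I move above the tab.

Request:
{"fn": "apply_moves", "kwargs": {"steps": [{"x": 0.008, "y": -0.034, "wz": -4}, {"x": 0.008, "y": -0.034, "wz": -4}, {"x": 0.008, "y": -0.034, "wz": -4}, {"x": 0.008, "y": -0.034, "wz": -4}, {"x": 0.008, "y": -0.034, "wz": -4}, {"x": 0.008, "y": -0.034, "wz": -4}, {"x": 0.008, "y": -0.034, "wz": -4}, {"x": 0.008, "y": -0.034, "wz": -4}], "claw": 0.2, "newtons": 60}}

```text
$.steps[0]: bad value
```

Request:
{"fn": "apply_moves", "kwargs": {"steps": [{"x": 0.008, "y": -0.034, "wz": -4}, {"x": 0.008, "y": -0.034, "wz": -4}, {"x": 0.008, "y": -0.034, "wz": -4}, {"x": 0.008, "y": -0.034, "wz": -4}, {"x": 0.008, "y": -0.034, "wz": -4}, {"x": 0.008, "y": -0.034, "wz": -4}, {"x": 0.008, "y": -0.034, "wz": -4}, {"x": 0.008, "y": -0.034, "wz": -4}]}}

```text
$.steps[0]: bad value
```

Request:
{"fn": "apply_moves", "kwargs": {"steps": [{"x": 0.008, "y": -0.034, "wz": -4}, {"x": 0.008, "y": -0.034, "wz": -4}, {"x": 0.008, "y": -0.034, "wz": -4}, {"x": 0.008, "y": -0.034, "wz": -4}, {"x": 0.008, "y": -0.034, "wz": -4}, {"x": 0.006, "y": -0.034, "wz": -4}, {"x": 0.006, "y": -0.034, "wz": -4}, {"x": 0.006, "y": -0.034, "wz": -3}]}}

```text
$.steps[0]: bad value
```

Request:
{"fn": "apply_moves", "kwargs": {"steps": [{"z": -0.02}, {"z": -0.015}, {}, {}]}}

```text
$.steps[0]: bad value
```

Request:
{"fn": "apply_moves", "kwargs": {"steps": [{"x": 0.008, "y": -0.034, "z": 0, "wx": 0, "wy": 0, "wz": -4}, {"x": 0.008, "y": -0.034, "z": 0, "wx": 0, "wy": 0, "wz": -4}, {"x": 0.008, "y": -0.034, "z": 0, "wx": 0, "wy": 0, "wz": -4}, {"x": 0.008, "y": -0.034, "z": 0, "wx": 0, "wy": 0, "wz": -4}, {"x": 0.008, "y": -0.034, "z": 0, "wx": 0, "wy": 0, "wz": -4}, {"x": 0.008, "y": -0.034, "z": 0, "wx": 0, "wy": 0, "wz": -4}, {"x": 0.008, "y": -0.034, "z": 0, "wx": 0, "wy": 0, "wz": -4}, {"x": 0.008, "y": -0.034, "z": 0, "wx": 0, "wy": 0, "wz": -4}], "claw": 0.2, "newtons": 60}}

```text
time: 1.27
position: [0.3044, 0.3034, 0.304]
eef_rot: [1.445, 2.789, 0.001]
wrist_force: [0.9, -0.4, 0.3]
width: 0.0515
finger_force: 0.0
```

Request:
{"fn": "apply_moves", "kwargs": {"steps": [{"x": 0.008, "y": -0.034, "z": 0, "wx": 0, "wy": 0, "wz": -4}, {"x": 0.008, "y": -0.034, "z": 0, "wx": 0, "wy": 0, "wz": -4}, {"x": 0.008, "y": -0.034, "z": 0, "wx": 0, "wy": 0, "wz": -4}, {"x": 0.008, "y": -0.034, "z": 0, "wx": 0, "wy": 0, "wz": -4}, {"x": 0.008, "y": -0.034, "z": 0, "wx": 0, "wy": 0, "wz": -4}, {"x": 0.008, "y": -0.034, "z": 0, "wx": 0, "wy": 0, "wz": -4}, {"x": 0.008, "y": -0.034, "z": 0, "wx": 0, "wy": 0, "wz": -4}, {"x": 0.008, "y": -0.034, "z": 0, "wx": 0, "wy": 0, "wz": -4}]}}

```text
time: 1.93
position: [0.3684, 0.0312, 0.3044]
eef_rot: [2.158, 2.281, 0.002]
wrist_force: [0.7, -0.3, -0.3]
width: 0.0515
finger_force: 0.0
```

Request:
{"fn": "apply_moves", "kwargs": {"steps": [{"x": 0.008, "y": -0.034, "z": 0, "wx": 0, "wy": 0, "wz": -4}, {"x": 0.008, "y": -0.034, "z": 0, "wx": 0, "wy": 0, "wz": -4}, {"x": 0.008, "y": -0.034, "z": 0, "wx": 0, "wy": 0, "wz": -4}, {"x": 0.008, "y": -0.034, "z": 0, "wx": 0, "wy": 0, "wz": -4}, {"x": 0.008, "y": -0.034, "z": 0, "wx": 0, "wy": 0, "wz": -4}, {"x": 0.007, "y": -0.034, "z": 0, "wx": 0, "wy": 0, "wz": -4}, {"x": 0.007, "y": -0.034, "z": 0, "wx": 0, "wy": 0, "wz": -4}, {"x": 0.007, "y": -0.035, "z": 0, "wx": 0, "wy": 0, "wz": -3}]}}

```text
time: 2.6
position: [0.4294, -0.2419, 0.3041]
eef_rot: [2.69, 1.621, 0.001]
wrist_force: [0.6, 0.4, -0.5]
width: 0.0515
finger_force: 0.0
```

Request:
{"fn": "apply_moves", "kwargs": {"steps": [{"x": 0, "y": -0.003, "z": -0.02, "wx": 0, "wy": 0, "wz": 0}, {"x": 0, "y": 0, "z": -0.015, "wx": 0, "wy": 0, "wz": 0}, {"x": 0, "y": 0, "z": 0, "wx": 0, "wy": 0, "wz": 0}, {"x": 0, "y": 0, "z": 0, "wx": 0, "wy": 0, "wz": 0}]}}

```text
time: 2.93
position: [0.4289, -0.2428, 0.2682]
eef_rot: [-2.686, -1.625, 0.001]
wrist_force: [0.1, 0.4, 0.4]
width: 0.0513
finger_force: 0.0
```

Request:
{"fn": "apply_moves", "kwargs": {"steps": [{"x": 0, "y": -0.001, "z": -0.025, "wx": 0, "wy": 0, "wz": 0}, {"x": 0, "y": 0, "z": -0.025, "wx": 0, "wy": 0, "wz": 0}, {"x": 0, "y": 0, "z": -0.02, "wx": 0, "wy": 0, "wz": 0}, {"x": 0, "y": 0, "z": -0.015, "wx": 0, "wy": 0, "wz": 0}, {"x": 0, "y": 0, "z": -0.012, "wx": 0, "wy": 0, "wz": 0}, {"x": 0, "y": 0, "z": 0, "wx": 0, "wy": 0, "wz": 0}]}}

```text
time: 3.43
position: [0.4288, -0.2431, 0.1706]
eef_rot: [-2.685, -1.627, 0.001]
wrist_force: [-1.0, 0.3, -0.3]
width: 0.0514
finger_force: 0.0
```

Request:
{"fn": "apply_moves", "kwargs": {"steps": [{"x": 0, "y": 0, "z": 0, "wx": 0, "wy": 0, "wz": 0}, {"x": 0, "y": 0, "z": 0, "wx": 0, "wy": 0, "wz": 0}, {"x": 0, "y": 0, "z": 0, "wx": 0, "wy": 0, "wz": 0}, {"x": 0, "y": 0, "z": 0, "wx": 0, "wy": 0, "wz": 0}, {"x": 0, "y": 0, "z": 0, "wx": 0, "wy": 0, "wz": 0}, {"x": 0, "y": 0, "z": 0, "wx": 0, "wy": 0, "wz": 0}], "claw": -1, "newtons": 60}}

```text
time: 3.93
position: [0.4304, -0.2448, 0.1737]
eef_rot: [2.685, 1.625, 0.002]
wrist_force: [0.2, 0.4, 6.7]
width: 0.0154
finger_force: 59.6
```

Gripped at a width of 15.4 mm, against a 16 mm tab. Next: lift and carry.

Request:
{"fn": "apply_moves", "kwargs": {"steps": [{"x": 0, "y": 0, "z": 0.01, "wx": 0, "wy": 0, "wz": 0}, {"x": 0, "y": 0, "z": 0.025, "wx": 0, "wy": 0, "wz": 0}, {"x": 0, "y": 0, "z": 0.03, "wx": 0, "wy": 0, "wz": 0}, {"x": 0, "y": 0, "z": 0.03, "wx": 0, "wy": 0, "wz": 0}, {"x": 0, "y": 0, "z": 0.03, "wx": 0, "wy": 0, "wz": 0}, {"x": 0, "y": 0, "z": 0.03, "wx": 0, "wy": 0, "wz": 0}, {"x": 0, "y": 0, "z": 0.03, "wx": 0, "wy": 0, "wz": 0}, {"x": 0, "y": 0, "z": 0.01, "wx": 0, "wy": 0, "wz": 0}]}}

```text
time: 4.6
position: [0.4302, -0.2447, 0.3724]
eef_rot: [2.682, 1.623, 0.004]
wrist_force: [2.5, 0.3, -1.6]
width: 0.0153
finger_force: 58.9
```

Request:
{"fn": "apply_moves", "kwargs": {"steps": [{"x": 0.004, "y": 0.02, "z": 0, "wx": 0, "wy": 0, "wz": 1}, {"x": 0.008, "y": 0.035, "z": 0, "wx": 0, "wy": 0, "wz": 2}, {"x": 0.008, "y": 0.035, "z": 0, "wx": 0, "wy": 0, "wz": 2}, {"x": 0.008, "y": 0.035, "z": 0, "wx": 0, "wy": 0, "wz": 2}, {"x": 0.008, "y": 0.035, "z": 0, "wx": 0, "wy": 0, "wz": 2}, {"x": 0.008, "y": 0.035, "z": 0, "wx": 0, "wy": 0, "wz": 2}, {"x": 0.008, "y": 0.035, "z": 0, "wx": 0, "wy": 0, "wz": 2}, {"x": 0.008, "y": 0.035, "z": 0, "wx": 0, "wy": 0, "wz": 2}]}}

```text
time: 5.27
position: [0.4889, 0.0227, 0.3658]
eef_rot: [-2.45, -1.965, 0.002]
wrist_force: [0.6, -0.7, -1.9]
width: 0.0149
finger_force: 58.8
```

Request:
{"fn": "apply_moves", "kwargs": {"steps": [{"x": 0.008, "y": 0.035, "z": 0, "wx": 0, "wy": 0, "wz": 3}, {"x": 0.008, "y": 0.03, "z": 0, "wx": 0, "wy": 0, "wz": 2}, {"x": 0.006, "y": 0.02, "z": 0, "wx": 0, "wy": 0, "wz": 2.3}, {"x": 0, "y": 0.01, "z": 0, "wx": 0, "wy": 0, "wz": 0}, {"x": 0, "y": 0, "z": 0, "wx": 0, "wy": 0, "wz": 0}, {"x": 0, "y": 0, "z": 0, "wx": 0, "wy": 0, "wz": 0}]}}

```text
time: 5.77
position: [0.5109, 0.1157, 0.366]
eef_rot: [-2.322, -2.116, 0.003]
wrist_force: [-0.6, 0.3, -1.9]
width: 0.0153
finger_force: 58.9
```

```bash
python3 - <<'E'
from cell import manip, eyes
from h import *
st=manip.get_state(); print({k:st[k] for k in("time","position","eef_rot","wrist_force","torque","width")})
q=[.63651,.11152,-.09298]
for n in("side","top"):
    c=eyes.camera(n); pickle.dump(c,open(f"{n}1.pkl","wb"))
p=st["position"]; M=R.from_rotvec(st["eef_rot"]).as_matrix(); print(M.round(4))
yaw=np.arctan2(M[1,1],M[0,1]); tab=p+M@[0,0,.0587]
k=np.r_[tf([*tab[:2],yaw],[.034,0,0])[0,:2],tab[2]-.115,0,0,yaw]; print("cup",k, "lip basket", inv(q,R.from_rotvec(k[3:]).apply([-.04,0,.085])+k[:3]))
pic=[]
for n in("side","top"):
    c=pickle.load(open(f"{n}1.pkl","rb")); u=proj(c,k[:3]+[0,0,.07])[0].astype(int); print(n,u)
    pic.append(overlay(c,[(k,CUPE,(0,255,0)),(q,stripE(-25),(0,0,255))],u[0]-40,u[1]-60,80,120,5))
cv2.imwrite("pics/o2.png",np.hstack(pic))
E
```

```text
{'time': 5.7667, 'position': array([0.51085084, 0.1156851 , 0.36599036]), 'eef_rot': array([-2.32160032, -2.11563957,  0.0030787 ]), 'wrist_force': array([-0.57460787,  0.33986305, -1.87141624]), 'torque': array([-0.04011706,  0.01324882,  0.02809893]), 'width': 0.015309664168366825}
[[ 9.260e-02  9.957e-01 -1.900e-03]
 [ 9.957e-01 -9.260e-02 -9.000e-04]
 [-1.000e-03 -1.800e-03 -1.000e+00]]
cup [ 0.54459545  0.11248452  0.19229049  0.          0.         -0.09276716] lip basket [-0.13160707 -0.00758206  0.27729049]
side [298 216]
top [282 219]
```

View pics/o2.png

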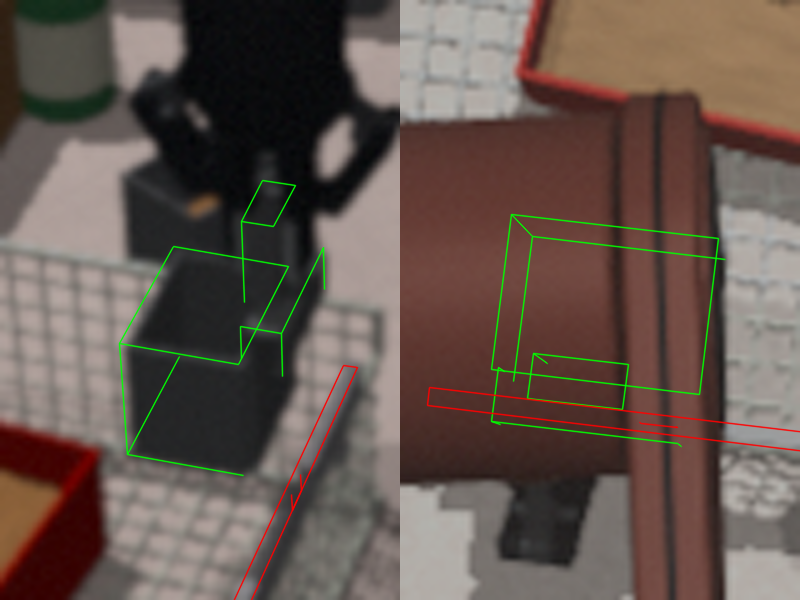

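The overlay matches the held cup in the side view, and the slot is centred on the strip to about 1.5 mm. Descending.

Request:
{"fn": "apply_moves", "kwargs": {"steps": [{"x": 0.001, "y": 0, "z": -0.015, "wx": 0, "wy": 0, "wz": 0}, {"x": 0, "y": 0, "z": -0.02, "wx": 0, "wy": 0, "wz": 0}, {"x": 0, "y": 0, "z": -0.02, "wx": 0, "wy": 0, "wz": 0}, {"x": 0, "y": 0, "z": -0.02, "wx": 0, "wy": 0, "wz": 0}, {"x": 0, "y": 0, "z": -0.015, "wx": 0, "wy": 0, "wz": 0}, {"x": 0, "y": 0, "z": -0.01, "wx": 0, "wy": 0, "wz": 0}, {"x": 0, "y": 0, "z": -0.006, "wx": 0, "wy": 0, "wz": 0}, {"x": 0, "y": 0, "z": 0, "wx": 0, "wy": 0, "wz": 0}]}}

```text
time: 6.53
position: [0.5124, 0.1149, 0.2601]
eef_rot: [2.324, 2.114, -0.001]
wrist_force: [2.1, -0.7, -2.9]
width: 0.0154
finger_force: 58.8
```

Request:
{"fn": "apply_moves", "kwargs": {"steps": [{"x": 0, "y": 0, "z": -0.0015, "wx": 0, "wy": 0, "wz": 0}, {"x": 0, "y": 0, "z": -0.0015, "wx": 0, "wy": 0, "wz": 0}, {"x": 0, "y": 0, "z": -0.0015, "wx": 0, "wy": 0, "wz": 0}, {"x": 0, "y": 0, "z": -0.0015, "wx": 0, "wy": 0, "wz": 0}, {"x": 0, "y": 0, "z": 0, "wx": 0, "wy": 0, "wz": 0}]}}

```text
time: 6.95
position: [0.5125, 0.116, 0.2551]
eef_rot: [2.322, 2.116, 0.001]
wrist_force: [0.9, -0.3, -1.2]
width: 0.0151
finger_force: 59.0
```

Request:
{"fn": "apply_moves", "kwargs": {"steps": [{"x": 0, "y": 0, "z": -0.0015, "wx": 0, "wy": 0, "wz": 0}, {"x": 0, "y": 0, "z": -0.0015, "wx": 0, "wy": 0, "wz": 0}, {"x": 0, "y": 0, "z": -0.0015, "wx": 0, "wy": 0, "wz": 0}, {"x": 0, "y": 0, "z": -0.0015, "wx": 0, "wy": 0, "wz": 0}, {"x": 0, "y": 0, "z": 0, "wx": 0, "wy": 0, "wz": 0}]}}

```text
time: 7.37
position: [0.5125, 0.1159, 0.2487]
eef_rot: [2.322, 2.116, 0.001]
wrist_force: [1.2, 0.0, -1.1]
width: 0.0157
finger_force: 59.0
```

Request:
{"fn": "apply_moves", "kwargs": {"steps": [{"x": 0, "y": 0, "z": -0.0015, "wx": 0, "wy": 0, "wz": 0}, {"x": 0, "y": 0, "z": -0.0015, "wx": 0, "wy": 0, "wz": 0}, {"x": 0, "y": 0, "z": -0.001, "wx": 0, "wy": 0, "wz": 0}, {"x": 0, "y": 0, "z": 0, "wx": 0, "wy": 0, "wz": 0}]}}

```text
time: 7.7
position: [0.5125, 0.1159, 0.2448]
eef_rot: [2.322, 2.116, 0.0]
wrist_force: [1.5, 0.4, 0.0]
width: 0.0151
finger_force: 59.1
```

Request:
{"fn": "apply_moves", "kwargs": {"steps": [{"x": 0, "y": 0, "z": -0.0015, "wx": 0, "wy": 0, "wz": 0}, {"x": 0, "y": 0, "z": -0.0015, "wx": 0, "wy": 0, "wz": 0}, {"x": 0, "y": 0, "z": 0, "wx": 0, "wy": 0, "wz": 0}]}}

```text
time: 7.95
position: [0.5125, 0.1159, 0.2417]
eef_rot: [2.322, 2.116, 0.0]
wrist_force: [2.1, 0.2, -1.1]
width: 0.015
finger_force: 59.1
```

Request:
{"fn": "apply_moves", "kwargs": {"steps": [{"x": 0, "y": 0, "z": -0.0015, "wx": 0, "wy": 0, "wz": 0}, {"x": 0, "y": 0, "z": -0.0015, "wx": 0, "wy": 0, "wz": 0}, {"x": 0, "y": 0, "z": 0, "wx": 0, "wy": 0, "wz": 0}]}}

```text
time: 8.2
position: [0.5125, 0.1159, 0.2387]
eef_rot: [2.322, 2.116, 0.0]
wrist_force: [1.8, -0.0, -0.8]
width: 0.0155
finger_force: 59.1
```

Request:
{"fn": "apply_moves", "kwargs": {"steps": [{"x": 0, "y": 0, "z": -0.001, "wx": 0, "wy": 0, "wz": 0}, {"x": 0, "y": 0, "z": -0.0015, "wx": 0, "wy": 0, "wz": 0}, {"x": 0, "y": 0, "z": 0, "wx": 0, "wy": 0, "wz": 0}]}}

```text
time: 8.45
position: [0.5125, 0.1159, 0.2362]
eef_rot: [2.322, 2.116, 0.0]
wrist_force: [3.0, 0.5, -0.3]
width: 0.0153
finger_force: 59.1
```

Request:
{"fn": "apply_moves", "kwargs": {"steps": [{"x": 0, "y": 0, "z": -0.001, "wx": 0, "wy": 0, "wz": 0}, {"x": 0, "y": 0, "z": -0.001, "wx": 0, "wy": 0, "wz": 0}, {"x": 0, "y": 0, "z": 0, "wx": 0, "wy": 0, "wz": 0}]}}

```text
time: 8.7
position: [0.5126, 0.1159, 0.2347]
eef_rot: [2.322, 2.116, 0.001]
wrist_force: [2.0, -0.5, 3.7]
width: 0.0151
finger_force: 59.7
```

Contact comes at the predicted height with about 5 N of load. Now sliding toward the notch, in basket -y.

Request:
{"fn": "apply_moves", "kwargs": {"steps": [{"x": -0.00015, "y": -0.0015, "z": 0, "wx": 0, "wy": 0, "wz": 0}, {"x": -0.00015, "y": -0.0015, "z": 0, "wx": 0, "wy": 0, "wz": 0}, {"x": -0.00015, "y": -0.0015, "z": 0, "wx": 0, "wy": 0, "wz": 0}, {"x": -0.00015, "y": -0.0015, "z": 0, "wx": 0, "wy": 0, "wz": 0}, {"x": -0.00015, "y": -0.0015, "z": 0, "wx": 0, "wy": 0, "wz": 0}]}}

```text
time: 9.12
position: [0.5118, 0.1088, 0.2347]
eef_rot: [-2.322, -2.116, -0.002]
wrist_force: [3.0, 4.5, 2.1]
width: 0.0153
finger_force: 59.6
```

Request:
{"fn": "apply_moves", "kwargs": {"steps": [{"x": -0.00015, "y": -0.0015, "z": 0, "wx": 0, "wy": 0, "wz": 0}, {"x": -0.00015, "y": -0.0015, "z": 0, "wx": 0, "wy": 0, "wz": 0}]}}

```text
time: 9.28
position: [0.5115, 0.1058, 0.2347]
eef_rot: [-2.322, -2.116, -0.002]
wrist_force: [3.0, 5.3, 3.0]
width: 0.015
finger_force: 59.6
```

Request:
{"fn": "apply_moves", "kwargs": {"steps": [{"x": -0.00015, "y": -0.0015, "z": 0, "wx": 0, "wy": 0, "wz": 0}]}}

```text
time: 9.37
position: [0.5114, 0.1043, 0.2347]
eef_rot: [-2.322, -2.116, -0.002]
wrist_force: [3.1, 5.4, 2.1]
width: 0.0154
finger_force: 59.6
```

Request:
{"fn": "apply_moves", "kwargs": {"steps": [{"x": -0.00015, "y": -0.0015, "z": 0, "wx": 0, "wy": 0, "wz": 0}]}}

```text
time: 9.45
position: [0.5112, 0.1028, 0.2347]
eef_rot: [-2.322, -2.116, -0.002]
wrist_force: [3.0, 5.2, 3.1]
width: 0.0155
finger_force: 59.6
```

Request:
{"fn": "apply_moves", "kwargs": {"steps": [{"x": -0.00015, "y": -0.0015, "z": 0, "wx": 0, "wy": 0, "wz": 0}]}}

```text
time: 9.53
position: [0.5111, 0.1013, 0.2347]
eef_rot: [-2.322, -2.116, -0.002]
wrist_force: [2.5, 4.6, 3.0]
width: 0.0153
finger_force: 59.6
```

Request:
{"fn": "apply_moves", "kwargs": {"steps": [{"x": -0.0001, "y": -0.001, "z": 0, "wx": 0, "wy": 0, "wz": 0}]}}

```text
time: 9.62
position: [0.5109, 0.1002, 0.2347]
eef_rot: [-2.322, -2.116, -0.002]
wrist_force: [3.5, 4.6, 2.7]
width: 0.0151
finger_force: 59.6
```

Request:
{"fn": "apply_moves", "kwargs": {"steps": [{"x": -0.0001, "y": -0.001, "z": 0, "wx": 0, "wy": 0, "wz": 0}]}}

```text
time: 9.7
position: [0.5109, 0.0993, 0.2347]
eef_rot: [-2.322, -2.116, -0.002]
wrist_force: [2.4, 3.9, 2.8]
width: 0.0153
finger_force: 59.6
```

Request:
{"fn": "apply_moves", "kwargs": {"steps": [{"x": -0.0001, "y": -0.001, "z": 0, "wx": 0, "wy": 0, "wz": 0}]}}

```text
time: 9.78
position: [0.5108, 0.0982, 0.2347]
eef_rot: [-2.322, -2.116, -0.002]
wrist_force: [2.7, 3.7, 2.1]
width: 0.0152
finger_force: 59.6
```

Request:
{"fn": "apply_moves", "kwargs": {"steps": [{"x": -0.0001, "y": -0.001, "z": 0, "wx": 0, "wy": 0, "wz": 0}]}}

```text
time: 9.87
position: [0.5106, 0.0969, 0.2346]
eef_rot: [2.322, 2.116, 0.001]
wrist_force: [2.6, 3.2, 2.9]
width: 0.0154
finger_force: 59.6
```

Request:
{"fn": "apply_moves", "kwargs": {"steps": [{"x": -0.0001, "y": -0.001, "z": 0, "wx": 0, "wy": 0, "wz": 0}]}}

```text
time: 9.95
position: [0.5105, 0.0957, 0.2344]
eef_rot: [2.322, 2.116, 0.0]
wrist_force: [3.6, 2.2, 0.6]
width: 0.0153
finger_force: 59.3
```

Request:
{"fn": "apply_moves", "kwargs": {"steps": [{"x": -0.0001, "y": -0.001, "z": 0, "wx": 0, "wy": 0, "wz": 0}]}}

```text
time: 10.03
position: [0.5104, 0.0946, 0.2342]
eef_rot: [2.322, 2.115, -0.0]
wrist_force: [4.0, 2.3, -0.3]
width: 0.0155
finger_force: 59.1
```

Request:
{"fn": "apply_moves", "kwargs": {"steps": [{"x": -0.0001, "y": -0.001, "z": 0, "wx": 0, "wy": 0, "wz": 0}]}}

```text
time: 10.12
position: [0.5102, 0.0936, 0.2341]
eef_rot: [2.322, 2.116, -0.0]
wrist_force: [4.6, 2.1, -0.8]
width: 0.0152
finger_force: 59.0
```

The load fell off at lip y ≈ -0.029, so the nose is in the notch. Pressing down gently, with a 1 mm relief in +x.

Request:
{"fn": "apply_moves", "kwargs": {"steps": [{"x": 0.0005, "y": -0.0005, "z": -0.001, "wx": 0, "wy": 0, "wz": 0}, {"x": 0.0005, "y": 0, "z": -0.001, "wx": 0, "wy": 0, "wz": 0}, {"x": 0, "y": 0, "z": 0, "wx": 0, "wy": 0, "wz": 0}]}}

```text
time: 10.37
position: [0.5105, 0.0928, 0.2315]
eef_rot: [-2.322, -2.115, 0.004]
wrist_force: [1.5, -2.2, -0.7]
width: 0.0155
finger_force: 59.1
```

Request:
{"fn": "apply_moves", "kwargs": {"steps": [{"x": 0, "y": 0, "z": -0.001, "wx": 0, "wy": 0, "wz": 0}, {"x": 0, "y": 0, "z": -0.001, "wx": 0, "wy": 0, "wz": 0}, {"x": 0, "y": 0, "z": 0, "wx": 0, "wy": 0, "wz": 0}]}}

```text
time: 10.62
position: [0.5106, 0.0929, 0.2298]
eef_rot: [-2.322, -2.116, 0.004]
wrist_force: [-0.0, -4.2, -0.3]
width: 0.0154
finger_force: 59.2
```

The tooth is in with no vertical load; Fy = -4 N means it leans on the +y wall. I'll shift 1 mm in -y and finish the seat.

Request:
{"fn": "apply_moves", "kwargs": {"steps": [{"x": 0, "y": -0.001, "z": 0, "wx": 0, "wy": 0, "wz": 0}, {"x": 0, "y": 0, "z": -0.001, "wx": 0, "wy": 0, "wz": 0}, {"x": 0, "y": 0, "z": -0.001, "wx": 0, "wy": 0, "wz": 0}, {"x": 0, "y": 0, "z": 0, "wx": 0, "wy": 0, "wz": 0}]}}

```text
time: 10.95
position: [0.511, 0.0925, 0.2281]
eef_rot: [-2.322, -2.116, 0.001]
wrist_force: [-1.1, -0.7, 0.2]
width: 0.0153
finger_force: 59.2
```

Request:
{"fn": "apply_moves", "kwargs": {"steps": [{"x": 0, "y": 0, "z": -0.001, "wx": 0, "wy": 0, "wz": 0}, {"x": 0, "y": 0, "z": 0, "wx": 0, "wy": 0, "wz": 0}]}}

```text
time: 11.12
position: [0.511, 0.0925, 0.2274]
eef_rot: [-2.322, -2.116, 0.001]
wrist_force: [-1.8, -0.6, 0.9]
width: 0.0153
finger_force: 59.4
```

Request:
{"fn": "apply_moves", "kwargs": {"steps": [{"x": 0, "y": 0, "z": -0.001, "wx": 0, "wy": 0, "wz": 0}, {"x": 0, "y": 0, "z": 0, "wx": 0, "wy": 0, "wz": 0}]}}

```text
time: 11.28
position: [0.511, 0.0925, 0.2265]
eef_rot: [-2.322, -2.116, 0.001]
wrist_force: [-3.6, -0.5, 4.5]
width: 0.0154
finger_force: 59.7
```

Request:
{"fn": "apply_moves", "kwargs": {"steps": [{"x": 0, "y": 0, "z": -0.001, "wx": 0, "wy": 0, "wz": 0}, {"x": 0, "y": 0, "z": 0, "wx": 0, "wy": 0, "wz": 0}]}}

```text
time: 11.45
position: [0.511, 0.0925, 0.2256]
eef_rot: [-2.322, -2.116, 0.0]
wrist_force: [-4.6, -0.1, 6.4]
width: 0.0152
finger_force: 60.0
```

Seated, with about 8 N of load at home height. Releasing.

Request:
{"fn": "apply_moves", "kwargs": {"steps": [{"x": -0.0005, "y": 0, "z": 0, "wx": 0, "wy": 0, "wz": 0}, {"x": 0, "y": 0, "z": 0, "wx": 0, "wy": 0, "wz": 0}], "newtons": 20}}

```text
time: 11.62
position: [0.5109, 0.0925, 0.2259]
eef_rot: [2.322, 2.116, 0.001]
wrist_force: [-3.1, -0.8, 5.0]
width: 0.0152
finger_force: 60.0
```

Request:
{"fn": "apply_moves", "kwargs": {"steps": [{"x": 0, "y": 0, "z": 0, "wx": 0, "wy": 0, "wz": 0}, {"x": 0, "y": 0, "z": 0, "wx": 0, "wy": 0, "wz": 0}, {"x": 0, "y": 0, "z": 0, "wx": 0, "wy": 0, "wz": 0}, {"x": 0, "y": 0, "z": 0, "wx": 0, "wy": 0, "wz": 0}, {"x": 0, "y": 0, "z": 0, "wx": 0, "wy": 0, "wz": 0}, {"x": 0, "y": 0, "z": 0, "wx": 0, "wy": 0, "wz": 0}], "claw": 0}}

```text
time: 12.12
position: [0.5107, 0.0924, 0.2253]
eef_rot: [2.322, 2.116, 0.0]
wrist_force: [-0.1, -0.8, -0.3]
width: 0.0427
finger_force: 0.0
```

Request:
{"fn": "apply_moves", "kwargs": {"steps": [{"x": 0, "y": 0, "z": 0.01, "wx": 0, "wy": 0, "wz": 0}, {"x": 0, "y": 0, "z": 0.02, "wx": 0, "wy": 0, "wz": 0}, {"x": 0, "y": 0, "z": 0.03, "wx": 0, "wy": 0, "wz": 0}, {"x": 0, "y": 0, "z": 0.03, "wx": 0, "wy": 0, "wz": 0}, {"x": -0.03, "y": 0, "z": 0.02, "wx": 0, "wy": 0, "wz": 0}, {"x": -0.04, "y": 0, "z": 0.01, "wx": 0, "wy": 0, "wz": 0}, {"x": -0.03, "y": 0, "z": 0, "wx": 0, "wy": 0, "wz": 0}, {"x": 0, "y": 0, "z": 0, "wx": 0, "wy": 0, "wz": 0}]}}

```text
time: 12.78
position: [0.4072, 0.0928, 0.3469]
eef_rot: [2.321, 2.117, 0.001]
wrist_force: [1.1, 0.3, -0.2]
width: 0.0429
finger_force: 0.0
```

```bash
python3 - <<'E'
from cell import manip, eyes
from h import *
q=[.63651,.11152,-.09298]
# expected home pose: lip at basket (-.130,-.031,.139)
l=tf(q,[-.130+.040,-.031,.14-.085])[0]; k=np.r_[l,0,0,q[2]]
pic=[]
for n in("side","top"):
    c=eyes.camera(n); pickle.dump(c,open(f"{n}2.pkl","wb"))
    u=proj(c,k[:3]+[-.02,0,.08])[0].astype(int)
    pic.append(overlay(c,[(k,CUPE,(0,255,0))],u[0]-40,u[1]-50,80,100,5))
cv2.imwrite("pics/o3.png",np.hstack(pic)); print(manip.get_state()["time"])
E
```

```text
12.8833
```

View pics/o3.png

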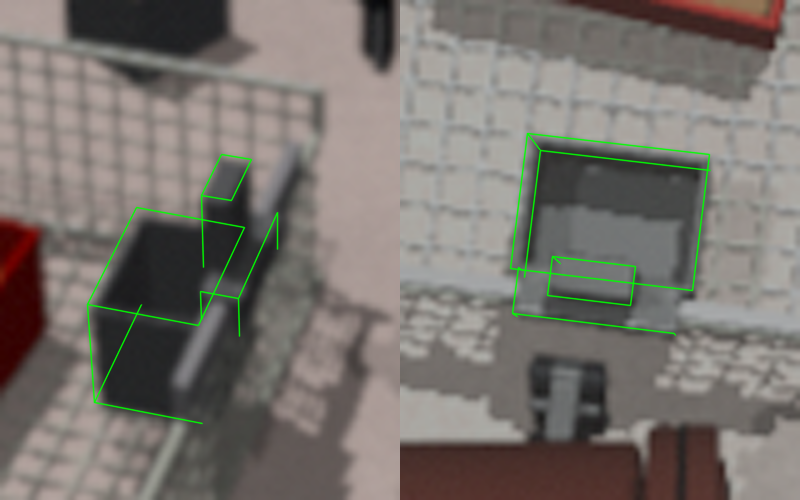

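The overlay for home height matches the released cup in both views. It is upright and square, with the tab top at about crop (225,177) side and (592,282) top; riding on the tooth would put it roughly 15 crop px higher. Handing in.

```bash
python3 -c "
from cell import manip
print(manip.hand_in())"
```

```text
the job is handed in; nothing more can be done
None
```

The cup hangs released and upright inside the basket, its tooth in the notch and its lip down on the strip; I handed the job in at about 13 s on the robot's clock, and no verdict came back.

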